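# Lock off the compressor and hang up the key

### The arm

A 6-joint arm with a two-finger parallel gripper is mounted at the origin on the work surface. World frame = base frame: x ahead of the robot, y to its left, z up, the work surface at z = 0. Lengths are in m, angles in rad, forces in N, time in s.
With the tool pointing down it reaches from about 0.35 to 0.775 m from the base axis. Payload 5.5 kg.
Tool frame: the origin (TCP) lies on the centre line of the jaws, within the pads' length; the fingertips stand 11 mm ahead of it and the grasp point (between the pads) lies 8 mm behind it; z points along the fingers, y is the line along which they close (so a half turn about z gives the same grasp; the last joint's range is limited). The gripper opens to 85 mm and grips with 20 to 120 N. Pads are 22 mm wide; open, the fingers measure 114 mm over their backs; the gripper's body (76 mm by 85 mm) begins 54 mm behind the grasp point. The pads swing forward as they close: fully open they stand 13 mm farther back than shut.
Start: joints at [-1.403, 0.313, 0.046, 1.304, 0, 1.431], TCP at [0.174, -0.548, 0.242] pointing down, gripper open.
Joint ranges: [-2.76, 2.76], [-0.86, 1.69], [-1.03, 1.26], [-2.2, 2.34], [-1.47, 1.5], [-3.14, 3.14]. Speed limits (rad/s): [2.57, 2.57, 3.14, 3.14, 3.14, 3.14].

### API

Orientations are given as a unit quaternion [w, x, y, z].
In Python, from workcell import env, viewer, order, models gives the robot as it stands.
- The arm moves only by the tool drive_tool, never from a script. Its argument "series" is a list that holds one entry, the list of rows, each a list of 6 numbers: the shift along the tool's x, y, z each as a share of 120 mm, from -1 to 1, then the turn, a rotation vector about the tool's x, y, z each as a share of 180 degrees, from -1 to 1. A call has 1 to 20 rows; each row shifts and turns the commanded pose from where the row before left it, along the tool's axes as they then stand; what a row does not reach is not made up. A row lasts 1/8 s, in which the tool goes at most 62.5 mm and 10.7 degrees, less where a joint would pass 70% of its speed; a pose out of reach is approached as far as the arm can. A call with a number of a shift or a turn outside -1 to 1 is refused whole. A call with a gripper value outside its range is refused whole. "jaw" is the opening, from -1 (shut) to 1 (fully open), set as the call begins (left out, the last holds). The fingers move at their own pace and stop on an object; "grip_force" is the grip in N (left out, the last holds). Time passes only in rows, so rows that do not move let the fingers close. It gives the time, the measured TCP pose, the force, the opening and the grip force at its end, in the units of the state.
- env.get_state(): the state, without advancing time (a new reading comes with each control period).
- viewer.read_camera(name): name is "side" or "top" or "wrist"; returns the picture (400x640x3 uint8, red, green, blue); there is no depth.
- viewer.camera_info(name): a dict with "intrinsics" (3x3 intrinsics, pixels), "D" ([k1, k2, p1, p2, k3] as OpenCV has them; the pictures are not rectified), "R" (3x3) and "t" (3): a world point X has camera coordinates R X + t; the wrist camera has in their place "T_tool_cam" (4x4, takes a point from camera to tool coordinates, whose origin is the TCP and whose axes are the flange's). Camera axes: x right, y down, z forward; pixel columns grow to the right and rows downward; lengths in m; the calibration is good to about 2 mm. A picture is of the moment at which its call begins: read the wrist's pose just before it. camera_info takes no time and is no camera call.
- order.hand_in(): hands the job in; it is judged then, once.
Trained networks look in the newest picture that a camera, given by its name, has taken for a name from the list of things; names that differ only in an ending like _2 or _b are one class to them, and where a whole thing is asked for, a point or a joint stands for the part that bears it (a point fixed in the world has none). Each returns a list of dicts, best first, with "score" (0 to 1); they miss things now and then, are a little off and sometimes report something else, mostly with a low value. They report only what shows in the picture. A call takes as long as a camera call. They do not tell look-alikes from the thing itself.
- models.silhouettes(label, camera): "region" (400x640 bool, what is visible of it) and "location" ([column, row] in pixels, amid what is visible of it).
The state is a dict: "clock": time; "joint_pos": joint angles; "qvel": joint speeds; "tau": joint torques, N m; "tcp_pos": TCP position; "orientation": TCP orientation; "wrist_force": force on the tool from outside, world axes, zero at the start; "ft_torque": the same for the moment, N m; "finger_gap": finger opening in m; "grip_force": force on a finger pad.
Only numpy, scipy, OpenCV 4.12 (cv2) and the standard library are available. Lean on these libraries where they do the work, as an engineer would, in place of code of your own. Each camera call takes 0.05 s, during which the arm holds its last target. There are 200 camera calls.

### The job

Lock off the compressor for the night: take the red T-key out of the tool block, push it fully home in the brass lock of the isolator box and let go of it before turning anything, then swing its crossbar clockwise to the stop, with the key fully home all the while. Then draw the key out, leaving the lock turned, and hang it by its collar on the two prongs of the raised key rest, blade down between them, setting it down gently. Leave the scrapers, bottles, jars and tape where they stand.

Things in the scene. Friction and masses are not known exactly. Their poses are not given: they have to be found in the camera images.
- key: red T-key standing upright in one slot of the tool block at first. Origin: tip of its flat steel blade; z up, x along crossbar and blade width; alike after a half turn about z. Blade 22 (x) by 9 (y) mm, 45 mm long, its lowest 10 mm tapering to 16 x 4 mm; above it a dark collar 44 x 30 mm at z 45 to 53 mm, stem 14 mm across at z 53 to 85, crossbar at z 85 to 101. About 0.12 kg.
- key_bar (a point): middle of the key's red crossbar, 93 mm above the blade tip, axes as key. The bar is 110 mm long (x), 14 mm thick (y), 16 mm high (z). The key can be gripped here across its y axis.
- block: fixed wooden tool block 75 (x) by 215 (y) by 58 mm high, origin at the centre of its underside. Three slots in its top at y = -66, 0 and +66 mm, each 26 (x) by 13 (y) mm, 52 mm deep, hold the key and two scrapers in any order, collars on the top (tips 13 mm above the table), bars along x.
- isolator: fixed grey isolator box of the compressor, 130 x 130 mm, 60 mm high, origin at the centre of its underside. Round brass lock barrel, 60 mm across, in a black bezel in the middle of its top. Green mark (on) on its -x side; red mark (locked off) 2.0 rad farther round clockwise.
- slot (a point): centre of the barrel's top face, 64 mm above the table, at the mouth of the key slot. Turns with the barrel: its x axis runs along the slot, which is 26 mm long (x) by 13 mm wide (y) and 56 mm deep, its mouth bevelled to 33 x 20 mm over the top 4 mm. A fully home key has its collar on this face and its blade tip 45 mm below.
- barrel (a joint): turn of the lock barrel in rad: 0 with the slot along the isolator's x axis (pointer at the green mark), grows clockwise seen from above, up to the stop at 2.0 (pointer at the red mark). Starts between 0 and 0.3. Light friction (0.07 N m), stays where it is left.
- rest: fixed raised key rest: base plate 100 (x) by 85 (y) by 12 mm, origin at the centre of its underside; a post at its +x end carries two level aluminium prongs running to -x at y = -12 and +12 mm, each 10 mm wide, the gap 14 mm, clear from x = -34 to +34 mm. Prong tops 85 mm above the table; on them 6 mm high lips at x = -34 to -29 and +35 to +41 mm.
- rest_seat (a point): point where the key hangs: midway between the prongs and between the lips, level with the prongs' top, axes as rest. A hung key has its blade down through the gap, its collar on both prongs (blade tip 45 mm below this point) and its crossbar along the prongs.
- scraper_a: blue-handled scraper standing in the tool block: 22 x 9 mm shank like the key's, 36 x 24 mm collar, round handle 24 mm across, 103 mm tall in all, its top 116 mm above the table as it stands. Bystander. Origin at the tip of its shank.
- scraper_b: yellow-handled scraper, otherwise like scraper_a. Bystander. Origin at the tip of its shank.
- thinner: white bottle with a blue label and red cap, 54 mm across, 150 mm tall. Bystander. Origin: centre of its underside.
- glue: yellow bottle with an orange cap, 48 mm across, 125 mm tall. Bystander. Origin: centre of its underside.
- paint_a: jar of red paint, 44 mm across, 65 mm tall. Bystander. Origin: centre of its underside.
- paint_b: jar of green paint, 44 mm across, 65 mm tall. Bystander. Origin: centre of its underside.
- tape_roll: yellow tape roll lying flat, 96 mm across, 25 mm high. Bystander. Origin: centre of its underside.
Mind the look-alikes: they are no part of the job. There is more than one size of the key; the job needs the smallest.

How it is judged:
By the outcome, as a careful person would: the job done as asked, in the order asked, and still so for the second after the job is handed in, with the robot touching nothing.
It also fails if it takes over 72 s, if anything falls off the work surface, if the arm or the gripper's body presses on something with over 40 N, if the wrist force passes 120 N, or if a joint passes its speed limit or range.

## Working session

There is one attempt and no reset: what is moved stays moved. The work goes in short steps, Python scripts to look and compute and a tool call to move; the robot and the scene stay as the last step left them, time stands still between calls to the robot, and variables do not carry over. Pictures are saved under pics/ and viewed, at most 10 in all, crops included, and the job is handed in when it is done.

Besides the shell and the picture viewer there is one more tool, called after "Request:" as name([rows], argument=value, ...), one row to a line, values as JSON. drive_tool: Moves the arm, as the interface text tells. Its arguments: {"type":"object","properties":{"series":{"type":"array"},"jaw":{"type":"number"},"grip_force":{"type":"number"}},"required":["series"]}

```bash
ls; mkdir -p pics; python3 - <<'E'
from workcell import env, viewer, order, models
import cv2,numpy as np
s=env.get_state(); print({k:np.round(v,3).tolist() for k,v in s.items()})
for c in ["side","top"]:
    im=viewer.read_camera(c); cv2.imwrite(f"pics/{c}0.png",im[:,:,::-1])
    i=viewer.camera_info(c); print(c,{k:np.round(v,4).tolist() for k,v in i.items()})
    for n in ["key","block","isolator","rest"]:
        print(n,[(round(d["score"],2),np.round(d["location"]).tolist(),int(d["region"].sum())) for d in models.silhouettes(n,c)])
print(viewer.camera_info("wrist"))
E
```

```text
pics
{'clock': 0.0, 'joint_pos': [-1.403, 0.314, 0.045, 1.304, -0.0, 1.431], 'qvel': [0.001, -0.001, 0.001, 0.001, -0.0, -0.001], 'tau': [0.001, -48.063, 29.853, 0.02, -0.0, -0.0], 'tcp_pos': [0.174, -0.547, 0.241], 'orientation': [-0.001, 0.988, 0.153, -0.0], 'wrist_force': [0.452, -0.239, 0.692], 'ft_torque': [-0.016, 0.047, -0.003], 'grip_force': 0.0, 'finger_gap': 0.085}
side {'intrinsics': [[480.3466, 0.0, 315.668], [0.0, 480.3466, 193.8382], [0.0, 0.0, 1.0]], 'D': [0.0374, 0.0, 0.0, 0.0, 0.0], 'R': [[0.9864, -0.163, -0.0197], [-0.104, -0.528, -0.8429], [0.127, 0.8335, -0.5377]], 't': [-0.4829, 0.097, 1.4284]}
key [(0.84, [333.0, 302.0], 1560), (0.61, [321.0, 251.0], 355), (0.59, [230.0, 258.0], 1268), (0.44, [302.0, 156.0], 486)]
block [(0.77, [316.0, 264.0], 2437)]
isolator [(0.55, [346.0, 195.0], 1567)]
rest [(0.68, [304.0, 155.0], 527), (0.23, [368.0, 218.0], 804)]
top {'intrinsics': [[516.4868, 0.0, 314.1368], [0.0, 516.4868, 206.3086], [0.0, 0.0, 1.0]], 'D': [-0.1527, 0.0, 0.0, 0.0, 0.0], 'R': [[-0.021, -0.9998, 0.0058], [-0.9941, 0.0202, -0.1069], [0.1067, -0.008, -0.9943
[... 230 characters left out ...]
 [(0.9, [284.0, 177.0], 2518)]
rest [(0.86, [170.0, 210.0], 1170), (0.19, [335.0, 233.0], 212)]
{'intrinsics': array([[291.88397595,   0.        , 317.50223646],
       [  0.        , 291.88397595, 197.8455045 ],
       [  0.        ,   0.        ,   1.        ]]), 'D': array([-0.03533709,  0.        ,  0.        ,  0.        ,  0.        ]), 'T_tool_cam': array([[-5.98911504e-04, -9.64198188e-01, -2.65182004e-01,
         6.62841685e-02],
       [ 9.99999682e-01, -7.17309360e-04,  3.49635610e-04,
        -1.83588725e-04],
       [-5.27335555e-04, -2.65181710e-01,  9.64198311e-01,
        -1.30375988e-01],
       [ 0.00000000e+00,  0.00000000e+00,  0.00000000e+00,
         1.00000000e+00]])}
```

View pics/top0.png

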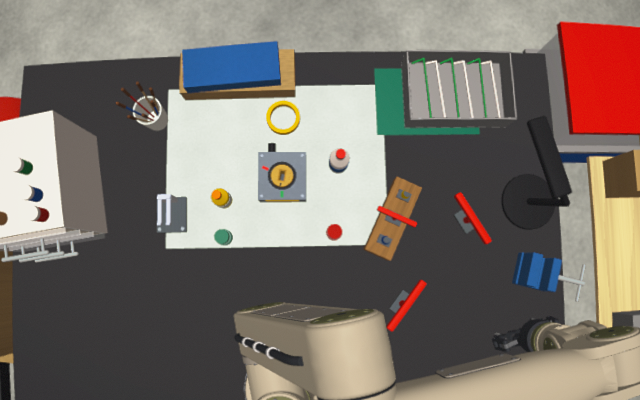

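View pics/side0.png

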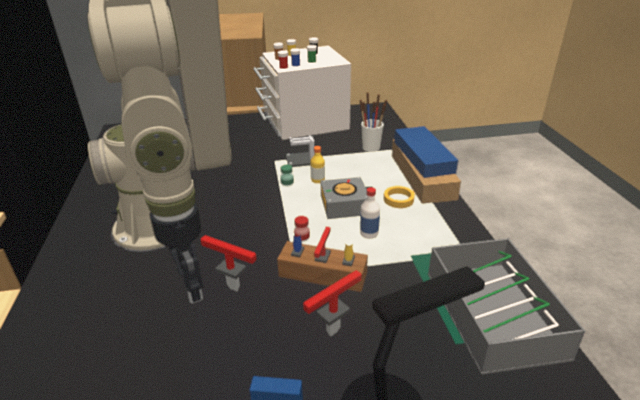

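Three red T-keys: block (396,216), loose (403,303) and loose (470,220) in the top picture. The block one has a visibly shorter bar and stands in the tool block, so it fits. I'll check by measuring the bar lengths and viewing an enlarged crop.

```bash
cat > h.py <<'E'
import numpy as np,cv2
from scipy.optimize import minimize
from scipy.spatial.transform import Rotation as Ro
from workcell import env, viewer, order, models
def cam(c,s=None):
    i=viewer.camera_info(c); K,D=i["intrinsics"],np.array(i["D"])
    if c=="wrist":
        q=s["orientation"]; T=np.eye(4); T[:3,:3]=Ro.from_quat([q[1],q[2],q[3],q[0]]).as_matrix(); T[:3,3]=s["tcp_pos"]
        T=np.linalg.inv(T@i["T_tool_cam"]); return K,D,T[:3,:3],T[:3,3]
    return K,D,np.array(i["R"]),np.array(i["t"])
def proj(P,C):
    K,D,R,t=C; return cv2.projectPoints(np.asarray(P,float).reshape(-1,1,3),cv2.Rodrigues(R)[0],t,K,D)[0].reshape(-1,2)
def unproj(uv,z,C):
    K,D,R,t=C; n=cv2.undistortPoints(np.asarray(uv,float).reshape(-1,1,2),K,D,None,None,None).reshape(-1,2)
    d=np.c_[n,np.ones(len(n))]@R; o=-R.T@t; return o+d*((z-o[2])/d[:,2])[:,None]
def box(x0,x1,y0,y1,z0,z1): return np.array([[x,y,z] for x in(x0,x1) for y in(y0,y1) for z in(z0,z1)])
def place(P,p): c,s=np.cos(p[2]),np.sin(p[2]); return P@np.array([[c,s,0],[-s,c,0],[0,0,1]])+[p[0],p[1],0]
def fit(mask,parts,p0,C,S=4):
    m=cv2.resize(mask.astype(np.uint8),None,fx=S,fy=S,interpolation=cv2.INTER_NEAREST)
    def cost(p):
        a=np.zeros_like(m)
        for P in parts:
            h=cv2.convexHull(((proj(place(P,p),C)+.5)*S).astype(np.float32)); cv2.fillConvexPoly(a,np.round(h*16).astype(np.int32),1,shift=4)
        return -(a&m).sum()/max((a|m).sum(),1)
    sx=np.array(p0)+np.array([[0,0,0],[.01,0,0],[0,.01,0],[0,0,.15]])
    r=minimize(cost,p0,method="Nelder-Mead",options=dict(initial_simplex=sx,xatol=1e-4,fatol=1e-5,maxiter=250)); return r.x,r.fun
def hullmask(m):
    o=np.zeros(m.shape,np.uint8); cv2.fillConvexPoly(o,cv2.convexHull(np.argwhere(m)[:,::-1].astype(np.int32)),1); return o
def red(im): 
    h=cv2.cvtColor(im,cv2.COLOR_RGB2HSV); return (((h[...,0]<8)|(h[...,0]>172))&(h[...,1]>170)&(h[...,2]>80)).astype(np.uint8)
BLOCK=[box(-.0375,.0375,-.1075,.1075,0,.058)]
ISO=[box(-.065,.065,-.065,.065,0,.06)]
REST=[box(-.05,.05,-.0425,.0425,0,.012)]
def bar(z): return [box(-.055,.055,-.007,.007,z-.008,z+.008)]
E
python3 - <<'E'
from h import *
C=cam("top"); im=viewer.read_camera("top")
cv2.imwrite("pics/crop.png",cv2.resize(im[140:270,150:500,::-1],None,fx=2.28,fy=2.28,interpolation=cv2.INTER_CUBIC))
n,l,st,ce=cv2.connectedComponentsWithStats(red(im))
for k in range(1,n):
    if st[k,4]>60 and 340<ce[k][0]<500:
        r=cv2.minAreaRect(np.argwhere(l==k)[:,::-1].astype(np.float32)); b=cv2.boxPoints(r)
        W=unproj(b,.106 if ce[k][1]<260 else .1,C); print(ce[k].round(1),st[k,4],np.linalg.norm(np.diff(W,axis=0),axis=1).round(4))
        if 385<ce[k][0]<408 and ce[k][1]<250:
            p0=[*W.mean(0)[:2],0]
            best=min((fit(l==k,bar(.106),[*p0[:2],a],C) for a in np.arange(0,3.1,.5)),key=lambda x:x[1]); print("KEY",best)
for nme,P in(("block",BLOCK),("isolator",ISO)):
    for d in models.silhouettes(nme,"top")[:3]:
        if d["region"].sum()<1000: continue
        w=unproj([d["location"]],.05,C)[0]
        print(nme,min((fit(hullmask(d["region"]),P,[w[0],w[1],a],C) for a in np.arange(0,3.1,.5)),key=lambda x:x[1]))
d=models.silhouettes("rest","top")[0]; m=d["region"]; r=np.argwhere(m); print("rest bbox",r.min(0),r.max(0))
print(unproj([[158,193],[187,193],[187,232],[158,232]],.012,C).round(3))
w=unproj([d["location"]],.012,C)[0]
PR=[REST[0],box(-.034,.041,-.017,-.007,.07,.085),box(-.034,.041,.007,.017,.07,.085)]
for a in np.arange(0,6.2,.8): print("rest",fit(m,PR,[w[0],w[1],a],C))
E
```

```text
[340.3 153.6] 66 [0.0226 0.0223 0.0225]
[472.2 217.8] 510 [0.0357 0.1541 0.0356]
[397.5 216.4] 227 [0.0163 0.1081 0.0163]
KEY (array([ 0.48880587, -0.31346556,  0.87222222]), np.float64(0.0))
[406.  305.1] 511 [0.1542 0.0284 0.1543]
block (array([ 0.50949426, -0.1307363 , -4.19679927]), np.float64(0.0))
isolator (array([0.41972901, 0.10026621, 0.35      ]), np.float64(0.0))
isolator (array([0.63307638, 0.23631687, 0.40555556]), np.float64(0.0))
rest bbox [194 156] [233 187]
[[0.545 0.351 0.012]
 [0.543 0.268 0.012]
 [0.434 0.267 0.012]
 [0.436 0.35  0.012]]
rest (array([ 0.52548485,  0.41901899, -1.66666667]), np.float64(0.0))
rest (array([ 0.48992929,  0.43679677, -0.2       ]), np.float64(0.0))
rest (array([0.61437374, 0.36124121, 1.05      ]), np.float64(0.0))
rest (array([0.57770707, 0.41346343, 0.23333333]), np.float64(0.0))
rest (array([0.52548485, 0.41901899, 1.53333333]), np.float64(0.0))
rest (array([0.53437374, 0.44124121, 3.45      ]), np.float64(0.0))
rest (array([0.61437374, 0.36124121, 4.25      ]), np.float64(0.0))
rest (array([0.61326263, 0.45346343, 2.5       ]), np.float64(0.0))h.py:24: RuntimeWarning: overflow encountered in scalar negative
  return -(a&m).sum()/max((a|m).sum(),1)
```

View pics/crop.png

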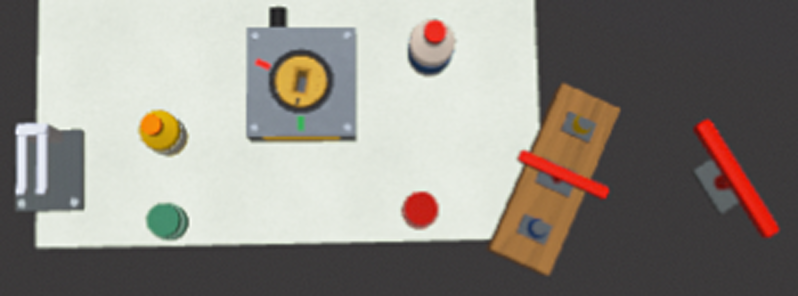

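The crop confirms it: the block key's bar (crop 565,174) measures 108 mm and the loose ones 154 mm. The isolator's green mark is at crop (301,123), towards the robot, so its yaw is about 0. The fit had an unsigned-negation bug, which I'll fix now.

```bash
sed -i 's/return -(a&m).sum()\/max((a|m).sum(),1)/return -float((a\&m).sum())\/max(float((a|m).sum()),1)/' h.py
python3 - <<'E'
from h import *
C=cam("top"); im=viewer.read_camera("top")
n,l,st,ce=cv2.connectedComponentsWithStats(red(im))
for k in range(1,n):
    if st[k,4]>100 and 385<ce[k][0]<400:
        w=unproj([ce[k]],.106,C)[0]
        print("KEY",min((fit(l==k,bar(.106),[*w[:2],a],C) for a in np.arange(-1.5,1.5,.5)),key=lambda x:x[1]))
for nme,P in(("block",BLOCK),("isolator",ISO)):
    d=max(models.silhouettes(nme,"top"),key=lambda d:d["region"].sum())
    w=unproj([d["location"]],.05,C)[0]
    print(nme,min((fit(hullmask(d["region"]),P,[w[0],w[1],a],C) for a in (np.arange(-1.5,1.5,.4) if nme=="block" else [-.1,.1])),key=lambda x:x[1]))
d=models.silhouettes("rest","top")[0]; m=d["region"]
w=unproj([d["location"]],.03,C)[0]
PR=[REST[0],box(-.034,.041,-.017,-.007,.07,.085),box(-.034,.041,.007,.017,.07,.085),box(.041,.05,-.017,.017,0,.085)]
for a in (0,3.14,.2,-.2): print("rest",fit(m,PR,[w[0],w[1],a],C))
# barrel slot: dark pixels on the brass
E
```

```text
KEY (array([ 0.45898834, -0.29894528, -2.01635677]), np.float64(-0.8095558546433378))
block (array([ 0.45776053, -0.29755351,  1.13400901]), np.float64(-0.9511443987287196))
isolator (array([ 0.58119221, -0.00096146, -0.01961062]), np.float64(-0.901464105433864))
rest (array([ 0.48474818,  0.31401771, -0.0227074 ]), np.float64(-0.9400911886332308))
rest (array([0.48545573, 0.31364529, 3.11565981]), np.float64(-0.9170956670956671))
rest (array([ 0.48462658,  0.31388808, -0.01716834]), np.float64(-0.9402280562185097))
rest (array([ 0.48397612,  0.31415147, -0.0145377 ]), np.float64(-0.9395272418910324))
```

```bash
cat >> h.py <<'E'
def go(x,y,z,psi):
    s=env.get_state(); q=s["orientation"]; R=Ro.from_quat([q[1],q[2],q[3],q[0]])
    T=Ro.from_matrix(np.array([[np.cos(psi),np.sin(psi),0],[np.sin(psi),-np.cos(psi),0],[0,0,-1]]))
    d=np.array([x,y,z])-s["tcp_pos"]; rv=(R.inv()*T).as_rotvec()
    print("clock",round(s["clock"],2),"tcp",np.round(s["tcp_pos"],4),"psi",round(np.arctan2(R.as_matrix()[1,0],R.as_matrix()[0,0]),3),"j",np.round(s["joint_pos"],2),"F",np.round(s["wrist_force"],1),"gap",round(float(s["finger_gap"]),4))
    print(" shift total shares: first-then-turn",(R.inv().apply(d)/.12).round(3),"| after turn",(T.inv().apply(d)/.12).round(3),"turn",(rv/np.pi).round(4),"min rows",round(max(np.linalg.norm(d)/.06,0),1),round(np.linalg.norm(rv)/np.radians(10.5),1))
E
python3 -c "
from h import *
go(.4585,-.298,.24,1.13)"
```

```text
clock 0.9 tcp [ 0.1742 -0.548   0.2424] psi 0.308 j [-1.4   0.31  0.05  1.3   0.    1.43] F [ 0.6  0.5 -0. ] gap 0.0854
 shift total shares: first-then-turn [ 2.889 -1.268  0.02 ] | after turn [2.895 1.254 0.02 ] turn [ 1.000e-04  0.000e+00 -2.617e-01] min rows 6.3 4.5
```

Request:
drive_tool([
  [[0.361,-0.1585,0.0025,0,0,0],[0.361,-0.1585,0.0025,0,0,0],[0.361,-0.1585,0.0025,0,0,0],[0.361,-0.1585,0.0025,0,0,0],[0.361,-0.1585,0.0025,0,0,0],[0.361,-0.1585,0.0025,0,0,0],[0.361,-0.1585,0.0025,0,0,0],[0.361,-0.1585,0.0025,0,0,0],[0,0,0,0,0,-0.0523],[0,0,0,0,0,-0.0523],[0,0,0,0,0,-0.0523],[0,0,0,0,0,-0.0523],[0,0,0,0,0,-0.0523],[0,0,0,0,0,0],[0,0,0,0,0,0]],
], jaw=0.1)

```text
clock: 2.78
tcp_pos: [0.4584, -0.298, 0.2399]
orientation: [0.0, 0.845, 0.534, -0.0]
wrist_force: [-0.7, 0.2, -0.2]
finger_gap: 0.047
grip_force: 0.0
```

```bash
python3 - <<'E'
from h import *
s=env.get_state(); C=cam("wrist",s); im=viewer.read_camera("wrist"); cv2.imwrite("pics/w1.png",im[:,:,::-1])
n,l,st,ce=cv2.connectedComponentsWithStats(red(im))
for k in range(1,n):
    if st[k,4]>400:
        print(ce[k],st[k]); w=unproj([ce[k]],.106,C)[0]; print(w)
        print(fit(l==k,bar(.106),[*w[:2],1.13],C,2))
for d in models.silhouettes("block","wrist")[:2]: print("block",d["score"],fit(hullmask(d["region"]),BLOCK,[.458,-.298,1.13],C,2))
go(.4585,-.298,.098,1.13)
E
```

```text
[215.48667851  53.61722913] [ 198   33   39   42 1126]
[ 0.43196319 -0.15362666  0.106     ]
(array([ 0.44900527, -0.11724589,  1.13544516]), np.float64(-0.4441649899396378))
[317.9758162  193.15175333] [ 311  136   15  114 1654]
[ 0.45750843 -0.29938429  0.106     ]
(array([ 0.45794176, -0.29822981,  1.12513873]), np.float64(-0.8773372231799496))
[ 91.0285616  296.19511356] [  35  271  120   48 2906]
[ 0.19033121 -0.29757619  0.106     ]
(array([ 0.18406898, -0.29685062,  2.636977  ]), np.float64(-0.6216386224249095))
[625.69400631 371.70977918] [600 351  40  46 951]
[ 0.69767103 -0.66045368  0.106     ]
(array([ 0.69360062, -0.69592944,  1.33453895]), np.float64(-0.5576171875))
block 0.6 (array([ 0.45692718, -0.29949444,  1.12851079]), np.float64(-0.9767462236708373))
block 0.34 (array([ 0.42897646, -0.35363737,  2.41578719]), np.float64(-0.2343402361800445))
clock 2.88 tcp [ 0.4584 -0.298   0.2399] psi 1.128 j [-0.72  0.26 -0.03  1.28 -0.    1.29] F [-0.6 -0.4 -0. ] gap 0.0471
 shift total shares: first-then-turn [1.000e-03 1.000e-03 1.183e+00] | after turn [1.000e-03 1.000e-03 1.183e+00] turn [ 0.      0.     -0.0008] min rows 2.4 0.0
```

View pics/w1.png

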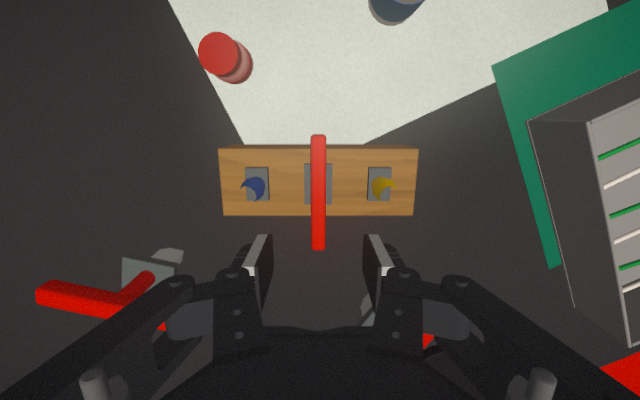

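The bar (column 318, rows 136–250) is centred between the fingers (columns 265 and 370), with the scrapers outside them. Descending to grip.

Request:
drive_tool([
  [[0,0,0.12,0,0,0],[0,0,0.16,0,0,0],[0,0,0.16,0,0,0],[0,0,0.16,0,0,0],[0,0,0.16,0,0,0],[0,0,0.16,0,0,0],[0,0,0.14,0,0,0],[0,0,0.12,0,0,0],[0,0,0,0,0,0]],
])

```text
clock: 4.0
tcp_pos: [0.4574, -0.2972, 0.0966]
orientation: [-0.001, 0.845, 0.535, -0.0]
wrist_force: [0.3, 0.3, 0.4]
finger_gap: 0.0469
grip_force: 0.0
```

Request:
drive_tool([
  [[0,0,0,0,0,0],[0,0,0,0,0,0],[0,0,0,0,0,0],[0,0,0,0,0,0],[0,0,0,0,0,0],[0,0,0,0,0,0],[0,0,0,0,0,0],[0,0,0,0,0,0]],
], jaw=-1, grip_force=50)

```text
clock: 5.0
tcp_pos: [0.4587, -0.2984, 0.0991]
orientation: [0.001, 0.845, 0.535, 0.0]
wrist_force: [-1.9, -0.8, 5.6]
finger_gap: 0.013
grip_force: 49.8
```

Request:
drive_tool([
  [[0,0,-0.06,0,0,0],[0,0,-0.1,0,0,0],[0,0,-0.14,0,0,0],[0,0,-0.14,0,0,0],[0,0,-0.14,0,0,0],[0,0,-0.14,0,0,0],[0,0,-0.14,0,0,0],[0,0,-0.14,0,0,0],[0,0,-0.14,0,0,0],[0,0,-0.14,0,0,0],[0,0,-0.12,0,0,0],[0,0,0,0,0,0]],
])

```text
clock: 6.5
tcp_pos: [0.4589, -0.2984, 0.2677]
orientation: [0.001, 0.845, 0.535, 0.0]
wrist_force: [0.2, 0.1, -2.0]
finger_gap: 0.0129
grip_force: 48.8
```

```bash
python3 -c "
from h import *
go(.581,-.001,.27,2.99)"
```

```text
clock 6.5 tcp [ 0.4589 -0.2984  0.2677] psi 1.129 j [-0.72  0.25  0.02  1.34 -0.    1.29] F [ 0.2  0.1 -2. ] gap 0.0129
 shift total shares: first-then-turn [ 2.676 -0.139 -0.021] | after turn [-0.631  2.604 -0.019] turn [ 3.000e-04  9.000e-04 -5.922e-01] min rows 5.4 10.2
```

```bash
python3 -c "
from h import *
go(.56,-.07,.27,2.99)"
```

```text
clock 6.5 tcp [ 0.4589 -0.2984  0.2677] psi 1.129 j [-0.72  0.25  0.02  1.34 -0.    1.29] F [ 0.2  0.1 -2. ] gap 0.0129
 shift total shares: first-then-turn [ 2.081 -0.052 -0.021] | after turn [-0.545  2.009 -0.019] turn [ 3.000e-04  9.000e-04 -5.922e-01] min rows 4.2 10.2
```

Request:
drive_tool([
  [[0.2,-0.005,-0.002,0,0,0],[0.376,-0.01,-0.004,0,0,0],[0.376,-0.01,-0.004,0,0,0],[0.376,-0.01,-0.004,0,0,0],[0.376,-0.01,-0.004,0,0,0],[0.376,-0.007,-0.003,0,0,0],[0,0,0,0,0,-0.0538],[0,0,0,0,0,-0.0538],[0,0,0,0,0,-0.0538],[0,0,0,0,0,-0.0538],[0,0,0,0,0,-0.0538],[0,0,0,0,0,-0.0538],[0,0,0,0,0,-0.0538],[0,0,0,0,0,-0.0538],[0,0,0,0,0,-0.0538],[0,0,0,0,0,-0.0538],[0,0,0,0,0,-0.054],[0,0,0,0,0,0],[0,0,0,0,0,0]],
])

```text
clock: 8.88
tcp_pos: [0.5592, -0.0696, 0.2684]
orientation: [-0.0, 0.078, 0.997, 0.0]
wrist_force: [-0.4, -0.5, -0.8]
finger_gap: 0.013
grip_force: 48.8
```

```bash
python3 - <<'E'
from h import *
s=env.get_state(); C=cam("wrist",s); im=viewer.read_camera("wrist"); 
for d in models.silhouettes("isolator","wrist")[:2]: print("iso",d["score"],d["location"],fit(hullmask(d["region"]),ISO,[.581,-.001,-.02],C,2))
uv=proj([[.581,-.001,.064]],C)[0]; print(uv); x,y=uv.astype(int)
c=im[max(0,y-80):y+80,max(0,x-100):x+100]; print(max(0,x-100),max(0,y-80))
cv2.imwrite("pics/w2.png",np.hstack([cv2.resize(im,(480,300)),np.zeros((300,10,3),np.uint8),cv2.resize(c,(300,int(300*c.shape[0]/c.shape[1])) ) if 0 else cv2.copyMakeBorder(cv2.resize(c,(300,240)),0,60,0,0,cv2.BORDER_CONSTANT)])[:,:,::-1])
np.save("w2.npy",im)
go(.581,-.001,.27,2.99)
E
```

```text
iso 0.95 [383.5, 176.1] (array([ 0.57661386, -0.00183548, -0.02506831]), np.float64(-0.8827164137985319))
iso 0.43 [107.0, 61.6] (array([ 0.581, -0.001, -0.02 ]), np.float64(-0.0))
[378.20323412 187.0596628 ]
278 107
clock 8.97 tcp [ 0.5593 -0.0696  0.2686] psi 2.987 j [-0.27  0.29  0.07  1.36 -0.   -0.11] F [ 0.4 -0.6 -1.4] gap 0.013
 shift total shares: first-then-turn [-0.091  0.593 -0.012] | after turn [-0.093  0.593 -0.012] turn [-0.     -0.0001 -0.0008] min rows 1.2 0.0
```

View pics/w2.png

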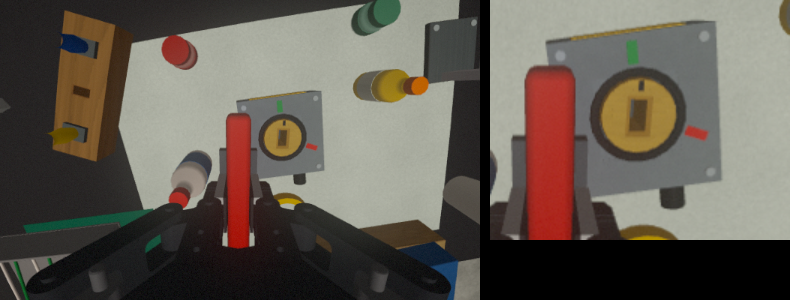

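The isolator lies right of the held key's bar, with the lock centre near full-frame (376,183) and the slot nearly along the isolator's x. I'll rectify the lock face and measure its centre and slot angle.

```bash
cat >> h.py <<'E'
def rect(im,C,x,y,z,half=.05,res=.00025):
    g=np.arange(-half,half,res); X,Y=np.meshgrid(x-g*0,y-g*0); XX=x-g[:,None]+0*g; YY=y-g[None,:]+0*g[:,None]
    uv=proj(np.stack([XX,YY,0*XX+z],-1).reshape(-1,3),C).astype(np.float32).reshape(*XX.shape,2)
    return cv2.remap(im,uv[...,0],uv[...,1],cv2.INTER_CUBIC)   # up=+x, right=-y
E
python3 - <<'E'
from h import *
s=env.get_state(); C=cam("wrist",s); im=np.load("w2.npy")
x0,y0=.578,-.0015; r=rect(im,C,x0,y0,.064); cv2.imwrite("pics/r2.png",r[:,:,::-1])
h=cv2.cvtColor(r,cv2.COLOR_RGB2HSV); br=((h[...,0]>12)&(h[...,0]<30)&(h[...,1]>90)&(h[...,2]>90)).astype(np.uint8)
n,l,st,ce=cv2.connectedComponentsWithStats(br); k=1+st[1:,4].argmax(); 
hull=cv2.convexHull(np.argwhere(l==k)[:,::-1].astype(np.int32)); e=cv2.fitEllipse(hull); print("brass",e)
hm=np.zeros_like(br); cv2.fillConvexPoly(hm,hull,1); cx,cy=e[0]; print("centre",x0-(cy-200)*.00025,y0-(cx-200)*.00025)
for th in (60,75,90):
    dk=(hm>0)&(h[...,2]<th); n,l,st,ce=cv2.connectedComponentsWithStats(dk.astype(np.uint8))
    for k in range(1,n):
        if st[k,4]>300:
            q=cv2.minAreaRect(np.argwhere(l==k)[:,::-1].astype(np.float32)); print(th,q,st[k,4],"c",x0-(q[0][1]-200)*.00025,y0-(q[0][0]-200)*.00025)
E
```

```text
brass ((204.51097106933594, 203.88174438476562), (239.08148193359375, 243.38426208496094), 157.0047607421875)
centre 0.5770295639038086 -0.0026277427673339843
90 ((205.3238983154297, 206.0213623046875), (47.200138092041016, 94.53620147705078), 9.7824068069458) 3784 c 0.576494659423828 -0.002830974578857422
90 ((185.51998901367188, 298.1400146484375), (14.131950378417969, 28.532230377197266), 10.30484676361084) 372 c 0.5534649963378906 0.002120002746582031
```

View pics/r2.png

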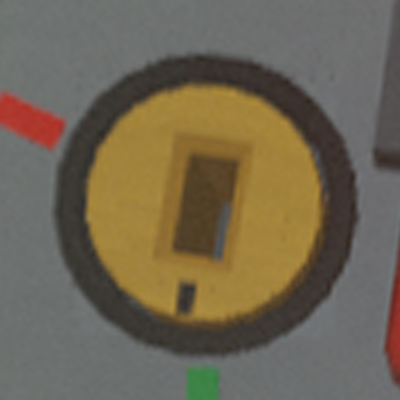

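The rectified face shows a 60 mm brass disc, as it must be, with its slot turned about 0.19 rad clockwise. Two estimates of the centre differ by 4 mm in x, so I'll cross-check with the earlier top picture and the held bar's offset in the wrist picture.

```bash
python3 - <<'E'
from h import *
def brass(im,C,x0,y0):
    r=rect(im,C,x0,y0,.064)
    h=cv2.cvtColor(r,cv2.COLOR_RGB2HSV); br=((h[...,0]>12)&(h[...,0]<30)&(h[...,1]>90)&(h[...,2]>90)).astype(np.uint8)
    n,l,st,ce=cv2.connectedComponentsWithStats(br); k=1+st[1:,4].argmax()
    e=cv2.fitEllipse(cv2.convexHull(np.argwhere(l==k)[:,::-1].astype(np.int32))); return x0-(e[0][1]-200)*.00025,y0-(e[0][0]-200)*.00025,e[1]
print("top brass",brass(cv2.imread("pics/top0.png")[:,:,::-1].copy(),cam("top"),.58,-.001))
s=env.get_state(); C=cam("wrist",s); im=np.load("w2.npy")
n,l,st,ce=cv2.connectedComponentsWithStats(red(im))
k=1+st[1:,4].argmax(); print(st[k])
p,f=fit(l==k,bar(s["tcp_pos"][2]+.008),[*s["tcp_pos"][:2],2.987-np.pi],C,2); print(p,f)
q=s["orientation"]; print("held bar in tool",Ro.from_quat([q[1],q[2],q[3],q[0]]).inv().apply(np.array([p[0],p[1],s["tcp_pos"][2]+.008])-s["tcp_pos"]))
m=l==k; v=np.argwhere(m); print("tip row",v.min(0),proj(place(bar(s["tcp_pos"][2]+.008)[0],[*s["tcp_pos"][:2],2.987]),C).round(1).tolist())
E
```

```text
top brass (0.5790481071472168, -0.0004016838073730469, (251.82919311523438, 253.25540161132812))
[ 302  155   32  177 5138]
[ 0.56254397 -0.07067388 -0.15506783] -0.7042774883465862
held bar in tool [-0.00337739 -0.00051198 -0.00800114]
tip row [155 302] [[330.8, 350.9], [332.2, 375.4], [305.3, 350.9], [304.0, 375.4], [333.9, 147.6], [336.1, 151.7], [302.3, 147.6], [300.2, 151.7]]
```

Wrist and top agree once the wrist's bias of about 2 mm along tool x is allowed for; the held bar shows the same bias. I take the slot as (0.579, -0.0013) with ψ = 2.95. The key should be home at TCP z ≈ 0.105.

```bash
python3 -c "
from h import *
go(.579,-.0013,.16,2.95)"
```

```text
clock 8.97 tcp [ 0.5593 -0.0696  0.2686] psi 2.987 j [-0.27  0.29  0.07  1.36 -0.   -0.11] F [ 0.4 -0.6 -1.4] gap 0.013
 shift total shares: first-then-turn [-0.075  0.588  0.905] | after turn [-0.053  0.59   0.905] turn [-0.     -0.0001  0.0119] min rows 2.2 0.2
```

Request:
drive_tool([
  [[-0.025,0.196,0,0,0,0],[-0.025,0.196,0,0,0,0],[-0.025,0.196,0,0,0,0.012],[0,0,0.15,0,0,0],[0,0,0.2,0,0,0],[0,0,0.2,0,0,0],[0,0,0.2,0,0,0],[0,0,0.155,0,0,0],[0,0,0,0,0,0],[0,0,0,0,0,0]],
])

```text
clock: 10.22
tcp_pos: [0.5794, -0.0014, 0.161]
orientation: [0.0, 0.095, 0.995, -0.0]
wrist_force: [0.0, -0.2, -1.7]
finger_gap: 0.0133
grip_force: 48.9
```

```bash
python3 - <<'E'
from h import *
go(.579,-.0013,.105,2.95)
for c in("side","wrist"):
    im=viewer.read_camera(c)
    if c=="side": a=cv2.resize(im[130:230,290:410],(480,400),interpolation=cv2.INTER_CUBIC)
    else: b=cv2.resize(im[100:340,200:440],(320,400)[:1]*1+(400,) if 0 else (300,400))
cv2.imwrite("pics/s3.png",np.hstack([a,b])[:,:,::-1])
E
```

```text
clock 10.22 tcp [ 0.5794 -0.0014  0.161 ] psi 2.951 j [-0.14  0.36 -0.1   1.12 -0.    0.05] F [ 0.  -0.2 -1.7] gap 0.0133
 shift total shares: first-then-turn [0.004 0.    0.466] | after turn [0.004 0.    0.466] turn [-0.      0.0003  0.0003] min rows 0.9 0.0
```

View pics/s3.png

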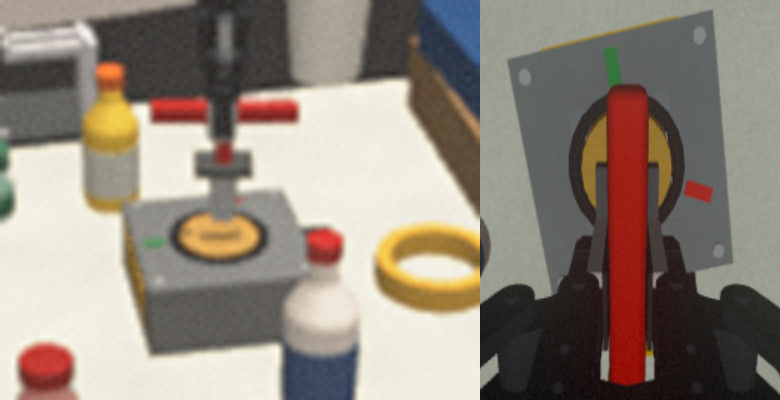

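The side picture shows the blade tip over the slot. In the wrist view the bar (column 628) is centred on the barrel (column 626). Inserting in stages.

Request:
drive_tool([
  [[0,0,0.06,0,0,0],[0,0,0.06,0,0,0],[0,0,0.06,0,0,0],[0,0,0.06,0,0,0],[0,0,0,0,0,0]],
])

```text
clock: 10.95
tcp_pos: [0.5784, -0.0012, 0.1304]
orientation: [-0.001, 0.095, 0.995, -0.0]
wrist_force: [-0.7, 0.4, -1.9]
finger_gap: 0.0131
grip_force: 48.9
```

Entering freely; on down to home.

Request:
drive_tool([
  [[0,0,0.05,0,0,0],[0,0,0.05,0,0,0],[0,0,0.05,0,0,0],[0,0,0.04,0,0,0],[0,0,0.03,0,0,0],[0,0,0,0,0,0],[0,0,0,0,0,0]],
])

```text
clock: 11.82
tcp_pos: [0.5789, -0.0014, 0.1052]
orientation: [0.0, 0.095, 0.995, -0.0]
wrist_force: [-2.2, 0.1, 1.1]
finger_gap: 0.0132
grip_force: 49.4
```

Request:
drive_tool([
  [[0,0,0.01,0,0,0],[0,0,0.01,0,0,0],[0,0,0,0,0,0],[0,0,0,0,0,0]],
])

```text
clock: 12.32
tcp_pos: [0.579, -0.0014, 0.1051]
orientation: [0.001, 0.095, 0.995, -0.0]
wrist_force: [-7.1, 0.0, 16.6]
finger_gap: 0.013
grip_force: 51.4
```

Home: 16.6 N pressing at TCP z 0.105. Letting go.

Request:
drive_tool([
  [[0,0,-0.012,0,0,0],[0,0,0,0,0,0],[0,0,0,0,0,0],[0,0,0,0,0,0],[0,0,0,0,0,0],[0,0,0,0,0,0]],
], jaw=-0.1)

```text
clock: 13.08
tcp_pos: [0.579, -0.0013, 0.1039]
orientation: [-0.0, 0.095, 0.995, -0.0]
wrist_force: [0.5, 0.3, 0.8]
finger_gap: 0.0386
grip_force: 0.0
```

```bash
python3 - <<'E'
from h import *
go(.579,-.0013,.105,2.95)
im=viewer.read_camera("side"); a=cv2.resize(im[130:230,290:410],(480,400),interpolation=cv2.INTER_CUBIC)
b=cv2.resize(viewer.read_camera("wrist")[100:340,200:440],(300,400))
cv2.imwrite("pics/s4.png",np.hstack([a,b])[:,:,::-1])
E
```

```text
clock 13.07 tcp [ 0.579  -0.0013  0.1039] psi 2.951 j [-0.14  0.4  -0.18  0.99 -0.    0.05] F [0.5 0.3 0.8] gap 0.0386
 shift total shares: first-then-turn [ 0.     0.    -0.009] | after turn [ 0.     0.    -0.009] turn [-0.     -0.      0.0005] min rows 0.0 0.0
```

View pics/s4.png

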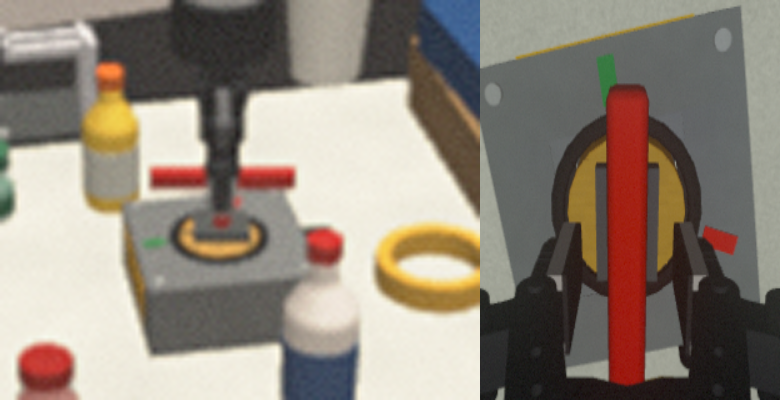

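The key is home, with its collar on the brass face, and free: bar at wrist column 628, fingers clear on both sides. Regripping lightly and turning clockwise about tool +z.

Request:
drive_tool([
  [[0,0,0,0,0,0],[0,0,0,0,0,0],[0,0,0,0,0,0],[0,0,0,0,0,0],[0,0,0,0,0,0],[0,0,0,0,0,0]],
], jaw=-1, grip_force=25)

```text
clock: 13.92
tcp_pos: [0.579, -0.0014, 0.1041]
orientation: [0.0, 0.095, 0.995, -0.0]
wrist_force: [-0.8, 0.2, 1.5]
finger_gap: 0.0134
grip_force: 29.1
```

Request:
drive_tool([
  [[0,0,0.01,0,0,0.02],[0,0,0,0,0,0.03],[0,0,0,0,0,0.04],[0,0,0,0,0,0.04],[0,0,0,0,0,0.04],[0,0,0,0,0,0.04],[0,0,0,0,0,0.04],[0,0,0,0,0,0.04],[0,0,0,0,0,0]],
])

```text
clock: 15.05
tcp_pos: [0.5797, -0.0013, 0.1041]
orientation: [0.001, 0.524, 0.852, 0.0]
wrist_force: [-0.5, -0.3, 6.2]
finger_gap: 0.0134
grip_force: 29.9
```

```bash
python3 -c "
from h import *
go(.579,-.0013,.105,1.12); print(env.get_state()['ft_torque'])"
```

```text
clock 15.05 tcp [ 0.5797 -0.0013  0.1041] psi 2.039 j [-0.14  0.4  -0.18  0.99  0.    0.96] F [-0.5 -0.3  6.2] gap 0.0134
 shift total shares: first-then-turn [ 0.003 -0.005 -0.008] | after turn [-0.003 -0.005 -0.008] turn [7.000e-04 1.000e-04 2.927e-01] min rows 0.0 5.0
[ 0.05988864  0.23573536 -0.11140029]
```

Request:
drive_tool([
  [[0,0,0,0,0,0.04],[0,0,0,0,0,0.04],[0,0,0,0,0,0.04],[0,0,0,0,0,0.04],[0,0,0,0,0,0.04],[0,0,0,0,0,0.035],[0,0,0,0,0,0.025],[0,0,0,0,0,0.015],[0,0,0,0,0,0.01],[0,0,0,0,0,0.008],[0,0,0,0,0,0]],
])

```text
clock: 16.42
tcp_pos: [0.5791, -0.0015, 0.1041]
orientation: [0.001, 0.847, 0.531, 0.0]
wrist_force: [-3.1, -1.3, 8.8]
finger_gap: 0.0134
grip_force: 30.1
```

```bash
python3 -c "
from h import *
go(.579,-.0013,.105,1.12); print(env.get_state()['ft_torque'])"
```

```text
clock 16.43 tcp [ 0.5791 -0.0015  0.1041] psi 1.12 j [-0.14  0.4  -0.18  0.99 -0.    1.88] F [-3.1 -1.3  8.8] gap 0.0134
 shift total shares: first-then-turn [ 0.001 -0.002 -0.007] | after turn [ 0.001 -0.002 -0.007] turn [ 0.0004  0.     -0.0001] min rows 0.0 0.0
[-0.15836422  0.64509171  0.00888667]
```

Request:
drive_tool([
  [[0,0,0,0,0,0.008],[0,0,0,0,0,0.008],[0,0,0,0,0,0]],
])

```text
clock: 16.8
tcp_pos: [0.5791, -0.0015, 0.1041]
orientation: [0.001, 0.86, 0.51, 0.0]
wrist_force: [-2.8, -0.8, 8.2]
finger_gap: 0.0133
grip_force: 30.1
```

```bash
python3 -c "
from h import *
go(.579,-.0013,.105,1.12); print(env.get_state()['ft_torque'])"
```

```text
clock 16.8 tcp [ 0.5791 -0.0015  0.1041] psi 1.07 j [-0.14  0.4  -0.18  0.99 -0.    1.93] F [-2.8 -0.8  8.2] gap 0.0133
 shift total shares: first-then-turn [ 0.001 -0.002 -0.008] | after turn [ 0.001 -0.002 -0.008] turn [ 0.0004  0.     -0.0161] min rows 0.0 0.3
[-0.08954285  0.61215314  0.00327623]
```

Slack of the blade in the slot (about 0.19 rad) means the key must go farther than the barrel. Continuing until the torque rises.

Request:
drive_tool([
  [[0,0,0,0,0,0.01],[0,0,0,0,0,0.01],[0,0,0,0,0,0.01],[0,0,0,0,0,0.01],[0,0,0,0,0,0]],
])

```text
clock: 17.42
tcp_pos: [0.5792, -0.0015, 0.1041]
orientation: [0.001, 0.891, 0.455, 0.0]
wrist_force: [-3.2, -1.3, 7.2]
finger_gap: 0.0137
grip_force: 30.1
```

```bash
python3 -c "
from h import *
go(.579,-.0013,.105,.93); print(env.get_state()['ft_torque'])"
```

```text
clock 17.43 tcp [ 0.5792 -0.0015  0.1041] psi 0.944 j [-0.14  0.4  -0.18  0.99 -0.    2.06] F [-3.2 -1.3  7.2] gap 0.0137
 shift total shares: first-then-turn [ 0.001 -0.002 -0.008] | after turn [ 0.001 -0.002 -0.008] turn [ 0.0004 -0.      0.0044] min rows 0.0 0.1
[-0.14796148  0.63759363 -0.02057617]
```

Request:
drive_tool([
  [[0,0,0,0,0,0.008],[0,0,0,0,0,0.008],[0,0,0,0,0,0.008],[0,0,0,0,0,0]],
])

```text
clock: 17.92
tcp_pos: [0.5791, -0.0015, 0.104]
orientation: [0.001, 0.907, 0.421, 0.0]
wrist_force: [-2.9, -0.9, 7.7]
finger_gap: 0.0134
grip_force: 32.0
```

```bash
python3 - <<'E'
from h import *
s=env.get_state(); go(.579,-.0013,.105,.93); print(s['ft_torque'])
C=cam("wrist",s); im=viewer.read_camera("wrist"); r=rect(im,C,.577,-.0026,.064,.06); t=viewer.read_camera("top")
a=cv2.resize(t[150:205,255:315],(436,400),interpolation=cv2.INTER_CUBIC)
cv2.imwrite("pics/s5.png",np.hstack([cv2.resize(r,(400,400)),a[:,:390]])[:,:,::-1])
E
```

```text
clock 17.93 tcp [ 0.5791 -0.0015  0.104 ] psi 0.87 j [-0.14  0.4  -0.18  0.99 -0.    2.13] F [-2.9 -0.9  7.7] gap 0.0134
 shift total shares: first-then-turn [ 0.    -0.002 -0.008] | after turn [ 0.    -0.002 -0.008] turn [ 0.0004  0.     -0.0192] min rows 0.0 0.3
[-0.19612962  0.5658996   0.64150785]
```

View pics/s5.png

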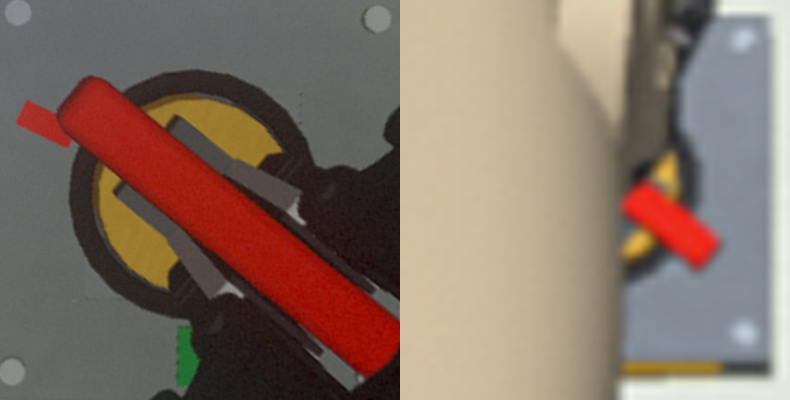

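Torque jumped to 0.64 N m, so the barrel is at its stop; the picture shows the bar pointing past the red mark (42,122) by the slack. I'll turn the key back 0.2 rad within the play, which won't drag the barrel, then draw it out straight.

Request:
drive_tool([
  [[0,0,0,0,0,-0.015],[0,0,0,0,0,-0.015],[0,0,0,0,0,-0.015],[0,0,-0.01,0,0,-0.015],[0,0,0,0,0,0]],
], grip_force=50)

```text
clock: 18.65
tcp_pos: [0.579, -0.0012, 0.1042]
orientation: [-0.0, 0.864, 0.504, 0.0]
wrist_force: [-0.4, 0.8, 1.8]
finger_gap: 0.0128
grip_force: 49.4
```

```bash
python3 -c "
from h import *
go(.579,-.0013,.105,1.07); print(env.get_state()['ft_torque'])"
```

```text
clock 18.65 tcp [ 0.579  -0.0012  0.1042] psi 1.057 j [-0.14  0.4  -0.18  0.99  0.    1.94] F [-0.4  0.8  1.8] gap 0.0128
 shift total shares: first-then-turn [-0.001  0.    -0.007] | after turn [-0.001  0.    -0.007] turn [ 0.     -0.0001 -0.0042] min rows 0.0 0.1
[0.05278516 0.14384715 0.03220937]
```

Request:
drive_tool([
  [[0,0,-0.04,0,0,0],[0,0,-0.06,0,0,0],[0,0,-0.08,0,0,0],[0,0,-0.08,0,0,0],[0,0,-0.08,0,0,0],[0,0,-0.1,0,0,0],[0,0,-0.15,0,0,0],[0,0,-0.15,0,0,0],[0,0,-0.15,0,0,0],[0,0,-0.15,0,0,0],[0,0,-0.15,0,0,0],[0,0,-0.12,0,0,0],[0,0,-0.1,0,0,0],[0,0,0,0,0,0]],
])

```text
clock: 20.4
tcp_pos: [0.5795, -0.0014, 0.2743]
orientation: [0.001, 0.864, 0.504, 0.001]
wrist_force: [0.7, 0.1, -2.3]
finger_gap: 0.0128
grip_force: 49.0
```

```bash
python3 - <<'E'
from h import *
go(.47,.2,.285,3.12)
s=env.get_state(); C=cam("wrist",s); im=viewer.read_camera("wrist"); r=rect(im,C,.577,-.0026,.064,.065,.000325)
cv2.imwrite("pics/s6.png",np.hstack([r,cv2.resize(im,(400,250))[:, :390].copy() if 0 else cv2.copyMakeBorder(cv2.resize(im,(390,244)),0,156,0,0,cv2.BORDER_CONSTANT)])[:,:,::-1])
E
```

```text
clock 20.4 tcp [ 0.5795 -0.0014  0.2743] psi 1.057 j [-0.14  0.31  0.13  1.38 -0.    1.94] F [ 0.7  0.1 -2.3] gap 0.0128
 shift total shares: first-then-turn [ 1.013 -1.619 -0.092] | after turn [ 0.948  1.658 -0.089] turn [ 5.000e-04  4.000e-04 -6.567e-01] min rows 3.8 11.3Traceback (most recent call last):
  File "<stdin>", line 4, in <module>
    return _nx.concatenate(arrs, 1, dtype=dtype, casting=casting)
           ~~~~~~~~~~~~~~~^^^^^^^^^^^^^^^^^^^^^^^^^^^^^^^^^^^^^^^
ValueError: all the input array dimensions except for the concatenation axis must match exactly, but along dimension 0, the array at index 0 has size 401 and the array at index 1 has size 400
```

Request:
drive_tool([
  [[0,0,0,0,0,-0.05],[0,0,0,0,0,-0.0552],[0,0,0,0,0,-0.0552],[0,0,0,0,0,-0.0552],[0,0,0,0,0,-0.0552],[0,0,0,0,0,-0.0552],[0,0,0,0,0,-0.0552],[0,0,0,0,0,-0.0552],[0,0,0,0,0,-0.0552],[0,0,0,0,0,-0.0552],[0,0,0,0,0,-0.0552],[0,0,0,0,0,-0.0552],[0,0.2,-0.02,0,0,0],[0,0.38,-0.02,0,0,0],[0,0.1,0,0,0,0],[0,0,0,0,0,0],[0,0,0,0,0,0]],
])

```text
clock: 22.58
tcp_pos: [0.5805, 0.0795, 0.2776]
orientation: [-0.0, 0.01, 1.0, -0.0]
wrist_force: [0.9, 0.5, -1.9]
finger_gap: 0.013
grip_force: 49.1
```

```bash
python3 - <<'E'
from h import *
go(.47,.245,.285,3.12)
s=env.get_state(); C=cam("wrist",s); im=viewer.read_camera("wrist"); x0,y0=.577,-.0026; r=rect(im,C,x0,y0,.064); np.save("r6.npy",r)
h=cv2.cvtColor(r,cv2.COLOR_RGB2HSV); br=((h[...,0]>12)&(h[...,0]<30)&(h[...,1]>90)&(h[...,2]>90)).astype(np.uint8)
n,l,st,ce=cv2.connectedComponentsWithStats(br); k=1+st[1:,4].argmax()
hull=cv2.convexHull(np.argwhere(l==k)[:,::-1].astype(np.int32)); e=cv2.fitEllipse(hull); print("brass",e)
hm=np.zeros_like(br); cv2.fillConvexPoly(hm,hull,1)
for th in (90,100):
    n,l,st,ce=cv2.connectedComponentsWithStats(((hm>0)&(h[...,2]<th)).astype(np.uint8))
    for k in range(1,n):
        if st[k,4]>150: print(th,cv2.minAreaRect(np.argwhere(l==k)[:,::-1].astype(np.float32)),st[k,4],"angle cw from image-down",np.degrees(np.arctan2(-(ce[k][0]-e[0][0]),ce[k][1]-e[0][1])))
for nm,m in(("green",(h[...,0]>40)&(h[...,0]<80)&(h[...,1]>90)),("red",red(r)>0)):
    v=np.argwhere(m); c=v.mean(0) if len(v) else [0,0]; print(nm,len(v),c,np.degrees(np.arctan2(-(c[1]-e[0][0]),c[0]-e[0][1])))
E
```

```text
clock 22.57 tcp [0.5805 0.0795 0.2776] psi 3.121 j [-0.    0.33  0.15  1.4  -0.    0.02] F [ 0.9  0.5 -1.9] gap 0.013
 shift total shares: first-then-turn [ 0.949  1.36  -0.062] | after turn [ 0.95   1.359 -0.062] turn [-0.0002 -0.0002  0.0003] min rows 3.3 0.0
brass ((195.344482421875, 199.4727783203125), (238.79837036132812, 240.39584350585938), 33.1038703918457)
90 ((107.7841567993164, 157.860107421875), (29.85434913635254, 14.764163970947266), 27.758541107177734) 380 angle cw from image-down 115.68310430904528
90 ((192.44178771972656, 200.42808532714844), (98.31958770751953, 45.932132720947266), 24.443954467773438) 4230 angle cw from image-down 66.84229520062303
100 ((285.467529296875, 141.949462890625), (149.78985595703125, 26.076534271240234), 57.2647705078125) 220 angle cw from image-down -123.73812438571802
100 ((107.68655395507812, 158.04556274414062), (31.62418556213379, 16.11482810974121), 27.758541107177734) 438 angle cw from image-down 115.66173155500891
100 ((192.67694091796875, 201.08460998535156), (100.37223815917969, 49.14670181274414), 25.559965133666992) 4694 angle cw from image-down 61.49721965477947
100 ((135.1670684814453, 273.5509948730469), (192.43960571289062, 49.54281997680664), 39.72932434082031) 395 angle cw from image-down 42.043343468057564
green 1069 [381.87558466 190.25631431] 1.5978645377917648
red 1392 [118.5466954   22.76795977] 115.12322820570785
```

Pointer at 115.7° and red mark at 115.1°: the lock is at its stop. On to a pose beside the rest.

Request:
drive_tool([
  [[0.12,0.17,-0.01,0,0,0],[0.19,0.272,-0.012,0,0,0],[0.19,0.272,-0.012,0,0,0],[0.19,0.272,-0.012,0,0,0],[0.16,0.23,-0.01,0,0,0],[0.1,0.144,-0.006,0,0,0],[0,0,0,0,0,0],[0,0,0,0,0,0]],
])

```text
clock: 23.62
tcp_pos: [0.4698, 0.2454, 0.2856]
orientation: [0.0, 0.01, 1.0, -0.0]
wrist_force: [-0.5, -0.4, -1.9]
finger_gap: 0.0129
grip_force: 49.1
```

```bash
python3 - <<'E'
from h import *
go(.488,.314,.285,3.12)
s=env.get_state(); C=cam("wrist",s); im=viewer.read_camera("wrist"); np.save("w7.npy",im)
PR=[REST[0],box(-.034,.041,-.017,-.007,.07,.085),box(-.034,.041,.007,.017,.07,.085),box(.041,.05,-.017,.017,0,.085)]
for d in models.silhouettes("rest","wrist")[:2]: print("rest",d["score"],d["location"],int(d["region"].sum()),fit(d["region"],PR,[.4846,.314,-.02],C,2))
x0,y0=.4876,.314; r=rect(im,C,x0,y0,.085,.06,.0003); r=r[:400,:400]; print(r.shape)
r2=rect(cv2.imread("pics/top0.png")[:,:,::-1].copy(),cam("top"),x0,y0,.085,.06,.0003)[:400,:390]
cv2.imwrite("pics/r7.png",np.hstack([r,r2])[:,:,::-1])
E
```

```text
clock 23.62 tcp [0.4698 0.2454 0.2856] psi 3.122 j [ 0.33  0.22  0.02  1.38 -0.    0.35] F [-0.5 -0.4 -1.9] gap 0.0129
 shift total shares: first-then-turn [-0.14   0.574  0.005] | after turn [-0.139  0.574  0.005] turn [-0.0001  0.0001  0.0005] min rows 1.2 0.0
rest 0.95 [364.1, 176.4] 4819 (array([ 0.48142789,  0.31196352, -0.00880664]), np.float64(-0.9441876646289946))
(400, 400, 3)
```

View pics/r7.png

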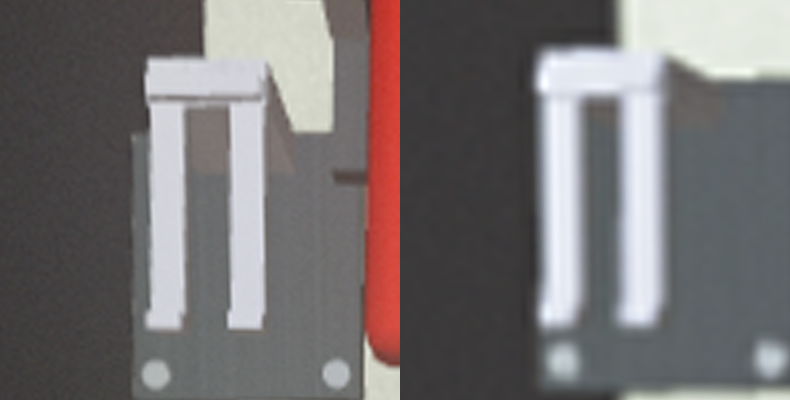

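Left is the wrist view rectified at prong height, right the top view. The prongs span 35 mm (34 expected), with the gap centre at column 206 (wrist) and 201 (top), so y ≈ 0.313. The post is on the +x side and seat x ≈ 0.487. Moving above it and down to just over the prongs.

Request:
drive_tool([
  [[-0.033,0.14,0,0,0,0],[-0.033,0.145,0,0,0,-0.001],[-0.033,0.14,0,0,0,-0.001],[-0.033,0.14,0,0,0,0],[0,0,0.15,0,0,0],[0,0,0.2,0,0,0],[0,0,0.2,0,0,0],[0,0,0.15,0,0,0],[0,0,0.1,0,0,0],[0,0,0,0,0,0],[0,0,0,0,0,0]],
])

```text
clock: 25.1
tcp_pos: [0.4874, 0.3136, 0.1902]
orientation: [0.001, 0.007, 1.0, 0.0]
wrist_force: [0.5, -0.1, -0.3]
finger_gap: 0.0131
grip_force: 49.1
```

```bash
python3 - <<'E'
from h import *
go(.487,.313,.1251,3.128)
s=env.get_state(); C=cam("wrist",s); im=viewer.read_camera("wrist")
r=rect(im,C,.487,.313,.085,.06,.0003)
h=cv2.cvtColor(r,cv2.COLOR_RGB2HSV)
for row in (60,80,110,140,170,200,230,260,290,310):
    m=(h[row,:,1]<40)&(h[row,:,2]>120); rd=red(r)[row]>0
    e=np.flatnonzero(np.diff(m.astype(int))); k=np.flatnonzero(rd); print(row,e.tolist(),(k.min(),k.max()) if len(k) else None)
E
```

```text
clock 25.1 tcp [0.4874 0.3136 0.1902] psi 3.128 j [ 0.43  0.34 -0.04  1.19 -0.    0.45] F [ 0.5 -0.1 -0.3] gap 0.0131
 shift total shares: first-then-turn [ 0.004 -0.005  0.542] | after turn [ 0.003 -0.005  0.542] turn [0.0001 0.0003 0.    ] min rows 1.1 0.0
60 [322] (np.int64(155), np.int64(244))
80 [279] (np.int64(154), np.int64(244))
110 [270] (np.int64(155), np.int64(244))
140 [269] (np.int64(155), np.int64(243))
170 [305] (np.int64(155), np.int64(242))
200 [306] (np.int64(155), np.int64(241))
230 [144, 151, 244, 260, 305] (np.int64(155), np.int64(240))
260 [144, 150, 244, 261, 306] (np.int64(153), np.int64(239))
290 [144, 150, 243, 260, 306] (np.int64(153), np.int64(236))
310 [144, 150, 243, 262, 306] (np.int64(153), np.int64(235))
```

Prong edges at columns 144 and 261 put the gap centre at y ≈ 0.3125–0.313. Shifting -0.6 mm and descending.

Request:
drive_tool([
  [[0.003,-0.005,0.06,0,0,0],[0,0,0.08,0,0,0],[0,0,0.08,0,0,0],[0,0,0.08,0,0,0],[0,0,0.06,0,0,0],[0,0,0.05,0,0,0],[0,0,0.04,0,0,0],[0,0,0,0,0,0],[0,0,0,0,0,0]],
])

```text
clock: 26.28
tcp_pos: [0.4867, 0.3127, 0.1357]
orientation: [0.0, 0.007, 1.0, 0.0]
wrist_force: [-0.1, 0.4, -1.5]
finger_gap: 0.0133
grip_force: 49.1
```

Request:
drive_tool([
  [[0,0,0.025,0,0,0],[0,0,0.02,0,0,0],[0,0,0.015,0,0,0],[0,0,0.01,0,0,0],[0,0,0.008,0,0,0],[0,0,0.006,0,0,0],[0,0,0.004,0,0,0],[0,0,0,0,0,0],[0,0,0,0,0,0]],
])

```text
clock: 27.4
tcp_pos: [0.4866, 0.3126, 0.1252]
orientation: [0.0, 0.007, 1.0, -0.0]
wrist_force: [-1.4, -0.4, 1.4]
finger_gap: 0.0133
grip_force: 49.5
```

Request:
drive_tool([
  [[0,0,0.003,0,0,0],[0,0,0.003,0,0,0],[0,0,0,0,0,0],[0,0,0,0,0,0]],
])

```text
clock: 27.9
tcp_pos: [0.4866, 0.3126, 0.1251]
orientation: [0.0, 0.007, 1.0, 0.0]
wrist_force: [-3.1, -1.2, 6.3]
finger_gap: 0.0132
grip_force: 50.4
```

Collar is on the prongs (z stopped at 0.125, light force). Releasing and rising.

Request:
drive_tool([
  [[0,0,-0.004,0,0,0],[0,0,0,0,0,0],[0,0,0,0,0,0],[0,0,0,0,0,0],[0,0,0,0,0,0],[0,0,0,0,0,0]],
], jaw=0)

```text
clock: 28.65
tcp_pos: [0.4865, 0.3126, 0.1246]
orientation: [-0.0, 0.007, 1.0, -0.0]
wrist_force: [-0.2, -0.6, 0.1]
finger_gap: 0.0429
grip_force: 0.0
```

Request:
drive_tool([
  [[0,0,-0.05,0,0,0],[0,0,-0.1,0,0,0],[0,0,-0.15,0,0,0],[0,0,-0.2,0,0,0],[0,0,-0.2,0,0,0],[0,0,-0.2,0,0,0],[0,0,-0.2,0,0,0],[0.1,0,-0.1,0,0,0],[0,0,0,0,0,0]],
])

```text
clock: 29.78
tcp_pos: [0.4739, 0.3131, 0.27]
orientation: [0.001, 0.006, 1.0, 0.0]
wrist_force: [0.3, 0.5, -1.0]
finger_gap: 0.0429
grip_force: 0.0
```

```bash
python3 - <<'E'
from h import *
s=env.get_state(); C=cam("wrist",s); im=viewer.read_camera("wrist"); go(.487,.313,.25,3.128)
n,l,st,ce=cv2.connectedComponentsWithStats(red(im))
for k in range(1,n):
    if st[k,4]>400 and st[k,3]>60: w=unproj([ce[k]],.133,C)[0]; print(st[k],w,fit(l==k,bar(.133),[w[0],w[1],-.01],C,2))
side=viewer.read_camera("side"); Cs=cam("side"); n,l,st,ce=cv2.connectedComponentsWithStats(red(side))
print("side expected bar ends",proj(place(box(-.055,.055,0,0,.133,.133),[.487,.313,-.015]),Cs)[[0,4]].round(1).tolist())
for k in range(1,n):
    if st[k,4]>20 and 250<ce[k][0]<350 and ce[k][1]<180: print(st[k],ce[k])
E
```

```text
clock 29.82 tcp [0.474  0.3129 0.2689] psi 3.128 j [ 0.44  0.29  0.08  1.36 -0.    0.46] F [-0.2  0.6  0. ] gap 0.0427
 shift total shares: first-then-turn [-0.108  0.002  0.158] | after turn [-0.108  0.002  0.158] turn [0.     0.0002 0.0002] min rows 0.4 0.0
[ 311  149   14  110 1438] [0.48437321 0.31262421 0.133     ] (array([ 0.48933484,  0.31242359, -0.00575571]), np.float64(-0.8161180476730987))
side expected bar ends [[283.9, 129.0], [315.2, 126.5]]
[279  57   9  11  68] [283.13235294  62.16176471]
[286 125  29  13 108] [299.99074074 127.82407407]
```

The bar measures (0.487–0.489, 0.3125), level at 0.133 m in both views, so the key hangs on the prongs. Handing in.

```bash
python3 -c "
from workcell import order
print(order.hand_in())"
```

```text
the job is handed in; nothing more can be done
None
```

I handed the job in at about 30 s: the lock is turned to its red mark (measured 1.99 of 2.0 rad before I moved on), and the small red key hangs by its collar on the rest. I touched nothing else; the verdict itself was not shown.

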